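# Syringe pump: hold the barrel clamp at its 50 mL mark

### The job

The syringe pump needs the 50 mL check of its clamp-height sensor. On its keypad press stop, then menu, then confirm, each fully down and let up again before the next, with the clamp still down, and leave the start key alone; then grip the clamp by the knob, draw its rod up out of the sleeve against the spring until the broad black 50 mL ring stands at the sleeve's rim (never on up to the end stop), and finish still holding it there in the fingers, steady. Leave the pusher carriage and the other things on the bench where they are.

Things in the scene. Friction and masses are not known exactly. Their poses are not given: they have to be found in the camera images.
- pump: White syringe pump, fixed, 200 mm deep (x), 280 mm wide (y), flat deck 81 mm high. Origin: centre of its underside; x to its back, y to its left, z up. Its front panel slopes up at 20 deg from the front edge (x -100, 50 mm high) to the deck: display at the left, four keys to its right. On the deck: V cradle along y, clamp at the left (x 65, y 45), pusher carriage (140 mm high) at the right.
- key_stop_top (a point): Top centre of the stop key, second from the left (raised square). z points out of the panel (20 deg from vertical, leaning to the pump's front), x up the slope, y to the pump's left. All keys alike: white caps 18 x 18 mm, 7 mm proud, 40 mm apart in one row, tops 71 mm above the bench; each goes 4.5 mm down along -z against a spring (1.5 N to start, 5 N fully down) and springs back.
- key_menu_top (a point): Centre of the top of the menu key, the third key from the left, three raised bars on it; same axes as key_stop_top.
- key_confirm_top (a point): Centre of the top of the confirm key, the last key on the right, a raised ring on it; same axes as key_stop_top.
- key_start_top (a point): Centre of the top of the start key, the first key on the left, next to the display, a raised triangle on it; same axes as key_stop_top. Not to be pressed.
- key_stop (a joint): How far the stop key is pressed (m): 0 up, 0.0045 fully down.
- key_menu (a joint): How far the menu key is pressed (m): 0 up, 0.0045 fully down.
- key_confirm (a joint): How far the confirm key is pressed (m): 0 up, 0.0045 fully down.
- key_start (a joint): How far the start key is pressed (m): 0 up, 0.0045 fully down.
- clamp_mark (a point): Middle of the broad black ring (4 mm tall) round the 12 mm steel clamp rod, on the rod's axis. At rest it is hidden inside the sleeve, 30 mm below the rim; it rises with the clamp. A thin ring (1.5 mm) 10 mm above it is the 20 mL mark.
- sleeve_rim (a point): Centre of the upper rim of the steel guide sleeve (22 mm across) that the clamp rod slides out of, on the rod's axis, 116 mm above the bench.
- carriage_top (a point): Centre of the top of the grey pusher carriage (58 x 22 mm, its black lever on top standing 9 mm higher), 131 mm above the bench, at the right of the deck. To be left alone; it slides along the pump's y at about 8 N.
- syringe: Bystander: clear 50 mL syringe with a white plunger, 180 mm long, lying along its y on the bench in front of the pump; origin under the middle of it, on the bench.
- tube_rack: Bystander: white rack 200 x 90 mm full of tubes with blue caps, 116 mm tall, at the left of the pump; origin: centre of its underside.
- sharps_bin: Bystander: yellow sharps bin with a red cover, 178 mm across and 182 mm tall, at the right of the pump; origin: centre of its underside.
- petri_dish: Bystander: flat clear dish 92 mm across, 16 mm tall, at the left in front of the tube rack; origin: centre of its underside.
- clamp_knob (a point): Black upright knob atop the clamp rod, 26 mm across, 31 mm tall. This point: on its axis, 16 mm above its underside, 152 mm above the bench when the clamp is down; axes as the pump's. Under it an 8 mm neck, then the grey hub (24 mm across) and 16 mm wide arm, tops 24 mm below this point; the arm reaches 55 mm forward (pump -x). Nothing else stands within 60 mm of the knob at its height.
- clamp_rod (a joint): How far the clamp rod is drawn straight up out of its sleeve (m): 0 down at rest, 0.044 end stop. At 0.020 a thin ring (20 mL) is at the sleeve's rim, at 0.030 the middle of the broad ring (50 mL). The inner spring pulls down with 4 N at 0, 10 N at 0.030 (200 N/m), the weight adds about 1 N; let go, it springs back.
- clamp: The grey sprung barrel clamp as a whole: rod, hub, arm with a V shoe over the cradle, knob on top (its only moving way is straight up and down). Origin: on the rod's axis, under the hub, level with the sleeve's rim (116 mm above the bench) when down; axes as the pump's.

How it is judged:
On the way, in this order (a step that is already met when the one before it is completed fails the run):
1. the stop key is pressed down alone, the clamp being down (value of joint key_stop above 0.0032 m and value of joint each of key_menu, key_confirm below 0.001 m and value of joint clamp_rod below 0.004 m), for 0.05 s.
2. the stop key is up again and the menu key is pressed down alone, the clamp being down (value of joint key_menu above 0.0032 m and value of joint each of key_stop, key_confirm below 0.001 m and value of joint clamp_rod below 0.004 m), for 0.05 s.
3. the menu key is up again and the confirm key is pressed down alone, the clamp being down (value of joint key_confirm above 0.0032 m and value of joint each of key_stop, key_menu below 0.001 m and value of joint clamp_rod below 0.004 m), for 0.05 s.
At the end, for the whole second after the job is handed in: The clamp rod is held drawn out to 30 mm (within 3.5 mm, so that the broad ring is at the sleeve's rim), still, in the fingers; all keys are up, the carriage is within 8 mm and the bystanders within 20 mm of where they were (value of joint clamp_rod between 0.0265 and 0.0335 m and velocity of joint clamp_rod between -0.01 and 0.01 m/s and contact force between clamp and the fingers above 5 N and value of joint each of key_stop, key_menu, key_confirm, key_start below 0.001 m and distance of carriage_top from where it was at the start of the episode below 0.008 m and distance of each of syringe, tube_rack, sharps_bin, petri_dish from where it was at the start of the episode below 0.02 m); the arm keeps its last pose, push and grip.
It fails at once if the start key is pressed (value of joint key_start above 0.0025 m).
It fails at once if the clamp is pulled on to its end stop (over 41 mm) (value of joint clamp_rod above 0.041 m).
It fails at once if the pusher carriage is shoved along (distance of carriage_top from where it was at the start of the episode above 0.008 m).
It fails at once if a bystander is shifted by more than 20 mm (distance of any of syringe, tube_rack, sharps_bin, petri_dish from where it was at the start of the episode above 0.02 m).
It also fails if it takes over 51 s, if anything falls off the work surface, if the arm or the gripper's body presses on something with over 40 N, if the wrist force passes 120 N, or if a joint passes its speed limit or range.

### The arm

A 7-joint arm with a two-finger parallel gripper is mounted at the origin on the work surface. World frame = base frame: x ahead of the robot, y to its left, z up, the work surface at z = 0. Lengths are in m, angles in rad, forces in N, time in s.
With the tool pointing down it reaches from about 0.425 to 0.925 m from the base axis. Payload 6.8 kg.
Tool frame: the origin (TCP) lies between the finger pads; the fingertips stand finger_overhang ahead of it and the grasp point (between the pads) lies 6 mm ahead of it (finger_overhang is the distance from the TCP to the fingertips, in m); z points along the fingers, y is the line along which they close (so a half turn about z gives the same grasp; the last joint's range is limited). The gripper opens to 85 mm and grips with 20 to 120 N. Pads are 22 mm wide; open, the fingers measure 114 mm over their backs; the gripper's body (76 mm by 85 mm) begins 54 mm behind the grasp point. The pads swing forward as they close: fully open they stand 13 mm farther back than shut.
Start: joints at [-1.386, 0.477, 0.022, 1.555, -0.011, 1.109, -0.083], TCP at [0.195, 0.646, 0.256] pointing down, gripper open.
Joint ranges: [-2.96, 2.96], [-0.34, 2.1], [-1.41, 1.46], [0.24, 2.44], [-1.37, 4.51], [0.17, 1.92], [-2.96, 2.96]. Speed limits (rad/s): [2.39, 2.39, 3.14, 3.14, 3.14, 3.14, 3.14].

### API

Orientations are given as a unit quaternion [w, x, y, z].
In Python, from station import * gives the robot as it stands.
- The arm moves only by the tool drive_tool, never from a script. Its argument "increments" is a list of rows, each an object of numbers: "claw": the finger opening in m, from 0 to 0.0854; "dx", "dy", "dz": the shift along the tool's x, y, z in m; "wx", "wy", "wz": the turn, a rotation vector about the tool's x, y, z in degrees. A call has 1 to 20 rows; each row shifts and turns the commanded pose from where the row before left it, along the tool's axes as they then stand; what a row does not reach is not made up. A row lasts 1/8 s, in which the tool goes at most 62.5 mm and 10.7 degrees, less where a joint would pass 70% of its speed; a pose out of reach is approached as far as the arm can. A call with a gripper value outside its range is refused whole. The fingers move at their own pace and stop on an object; "newtons" is the grip in N (left out, the last holds). Time passes only in rows, so rows that do not move let the fingers close. It gives the time, the measured TCP pose, the force, the opening and the grip force at its end, in the units of the state.
- get_obs(): the state, without advancing time (a new reading comes with each control period).
- read_camera(name): name is "scene" or "top"; returns (picture, depth): 480x640x3 uint8, red, green, blue; 480x640 float32, m along the optical axis (not along the pixel's ray), 0 where there is no reading.
- calibration(name): a dict with "intrinsics" (3x3 intrinsics, pixels), "R" (3x3) and "t" (3): a world point X has camera coordinates R X + t. Camera axes: x right, y down, z forward; pixel columns grow to the right and rows downward; lengths in m; the calibration is good to about 2 mm. A picture is of the moment at which its call begins. calibration takes no time and is no camera call.
- hand_in(): hands the job in; it is judged then, once.
The state is a dict: "t": time; "q": joint angles; "joint_vel": joint speeds; "joint_torque": joint torques, N m; "eef_pos": TCP position; "tool_rot": TCP orientation; "contact_force": force on the tool from outside, world axes, zero at the start; "torque": the same for the moment, N m; "gripper_width": opening from 0.0 (shut) to 1.0 (fully open); "grasp_force": force on a finger pad.
Only numpy, scipy, OpenCV 4.12 (cv2) and the standard library are available. Lean on these libraries where they do the work, as an engineer would, in place of code of your own. Each camera call takes 0.05 s, during which the arm holds its last target. There are 200 camera calls.

## Working session

There is one attempt and no reset: what is moved stays moved. The work goes in short steps, Python scripts to look and compute and a tool call to move; the robot and the scene stay as the last step left them, time stands still between calls to the robot, and variables do not carry over. Pictures are saved under pics/ and viewed, at most 10 in all, crops included, and the job is handed in when it is done.

Besides the shell and the picture viewer there is one more tool, called after "Request:" as a command line: name --argument value ..., lists and objects as JSON in quotes. drive_tool: Moves the arm, as the interface text tells. Its arguments: {"type":"object","properties":{"increments":{"type":"array","items":{"type":"object","properties":{"claw":{"type":"number"},"dx":{"type":"number"},"dy":{"type":"number"},"dz":{"type":"number"},"wx":{"type":"number"},"wy":{"type":"number"},"wz":{"type":"number"}}}},"newtons":{"type":"number"}},"required":["increments"]}

```bash
mkdir -p pics; ls; python3 - <<'E'
from station import *
import cv2,numpy as np
for n in ("scene","top"):
    p,d=read_camera(n); cv2.imwrite(f"pics/{n}0.png",p[:,:,::-1]); np.savez(f"pics/{n}0.npz",p=p,d=d)
    c=calibration(n); print(n,c)
o=get_obs(); print(o)
try: print(finger_overhang)
except Exception as e: print(e)
E
```

```text
pics
scene {'intrinsics': array([[474.59379974,   0.        , 316.37914984],
       [  0.        , 474.59379974, 235.67055061],
       [  0.        ,   0.        ,   1.        ]]), 'R': array([[ 0.30636979,  0.95190875,  0.00269984],
       [ 0.75913713, -0.24261349, -0.60402774],
       [-0.57432427,  0.18710539, -0.79695872]]), 't': array([-0.15465145, -0.33242699,  1.67304875])}
top {'intrinsics': array([[508.76144518,   0.        , 329.08056267],
       [  0.        , 508.76144518, 241.01774422],
       [  0.        ,   0.        ,   1.        ]]), 'R': array([[-0.02957816, -0.99947502, -0.01322177],
       [-0.99197665,  0.03097766, -0.1225672 ],
       [ 0.12291243,  0.00949037, -0.99237214]]), 't': array([0.01873788, 0.50949782, 1.25529507])}
{'t': 0.1, 'q': array([-1.38609983,  0.47771309,  0.02234863,  1.55634367, -0.01151799,
        1.10928896, -0.08308916]), 'joint_vel': array([-0.00263893, -0.00078099,  0.0002972 , -0.002043  , -0.00025869,
        0.00116279,  0.00198216]), 'joint_torque': array([ 4.82288204e-03, -5.97760856e+01,  1.61362879e+00, -2.81955028e+01,
        1.27618090e-02,  4.92176405e-03, -1.11557074e-05]), 'eef_pos': array([0.19469145, 0.64580486, 0.25542969]), 'tool_rot': array([-6.66148778e-05,  1.45867096e-01,  9.89303861e-01, -8.09780321e-04]), 'contact_force': array([ 0.02982972, -0.06068486, -0.24942131]), 'torque': array([ 0.02542201,  0.02930848, -0.02463731]), 'grasp_force': 0.0, 'gripper_width': 0.993636195605883}
0.025
```

View pics/top0.png

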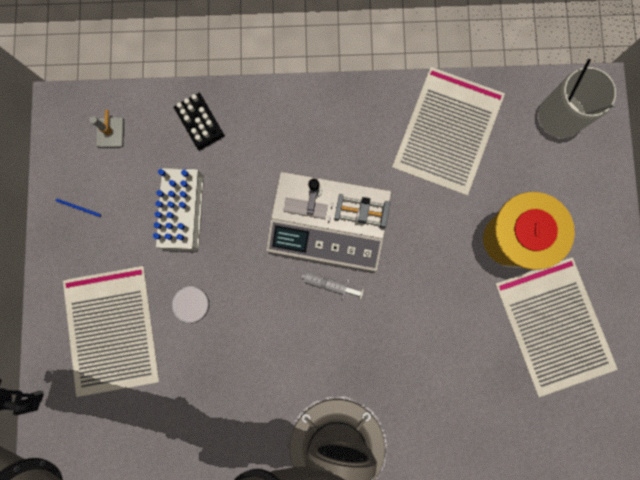

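View pics/scene0.png

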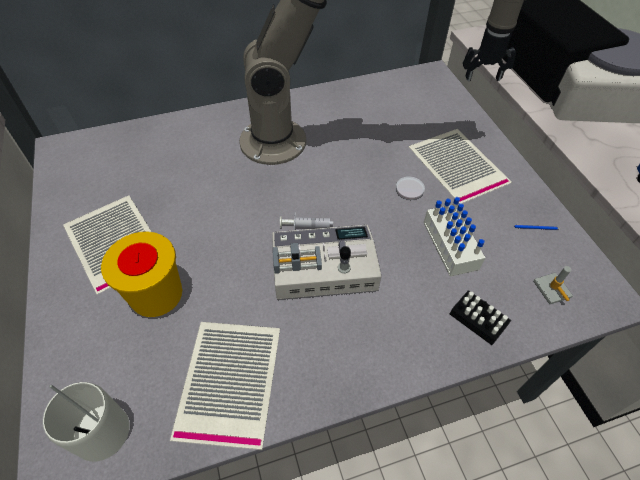

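Top view: pump with keys near (319,244), (335,247), (351,250), (367,253), and the knob near (314,185). The tube rack is at the left and the bin at the right. Scene view: knob near (345,252), keys near (284–326,236). Next I'll zoom in on both.

```bash
python3 - <<'E'
import cv2,numpy as np
a=np.load("pics/top0.npz")["p"][165:275,260:400,::-1]; b=np.load("pics/scene0.npz")["p"][210:300,265:385,::-1]
a=cv2.resize(a,None,fx=5,fy=5,interpolation=cv2.INTER_CUBIC); b=cv2.resize(b,None,fx=6,fy=6,interpolation=cv2.INTER_CUBIC)
cv2.imwrite("pics/ta.png",a);cv2.imwrite("pics/sb.png",b)
E
```

```text
(no output)
```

View pics/ta.png

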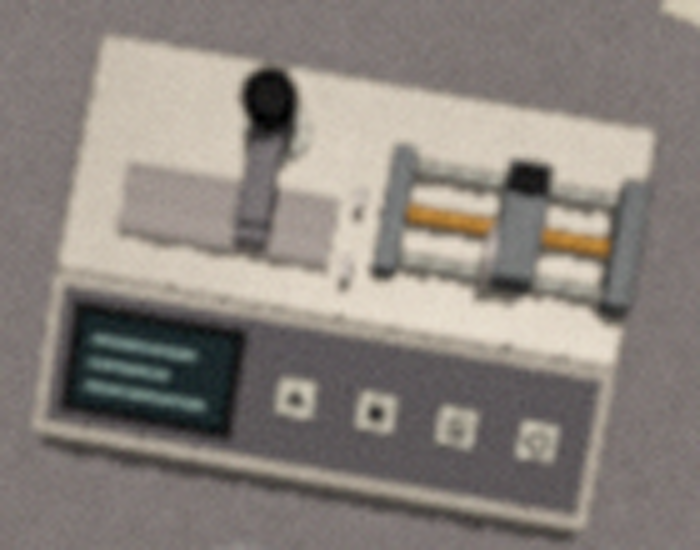

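View pics/sb.png

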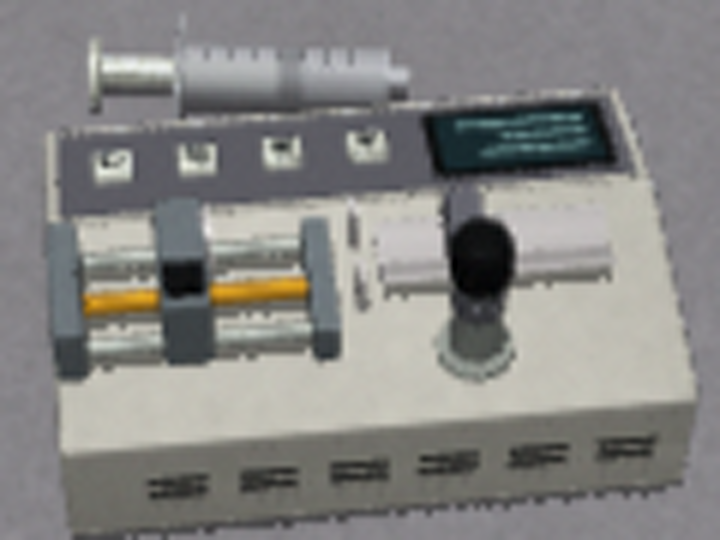

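Both crops agree on the layout. In the top crop the keys are at (297,399), (376,413), (457,428), (537,440) and the knob top is at (269,97). In the scene crop the keys, start to confirm, are at (368,145), (282,152), (197,157), (113,163) and the knob is at (482,256). Next I'll fit the pump pose to these.

```bash
cat > fit.py <<'E'
import numpy as np
from station import *
from scipy.optimize import least_squares
from scipy.spatial.transform import Rotation as Ro
def fit():
    T=(np.array([(297,399),(376,413),(457,428),(537,440),(269,97),(107,38),(653,128)])+.5)/5-.5+[260,165]
    S=(np.array([(368,145),(282,152),(197,157),(113,163),(482,256)])+.5)/6-.5+[265,210]
    def pts(p):
        ks=[(-.0628,p[3]-.04*i,.071) for i in range(4)]
        B=np.array(ks+[(.065,.045,.163),(.1,.14,.081),(.1,-.14,.081),(.065,.045,.152)])
        c,s=np.cos(p[2]),np.sin(p[2])
        return B@np.array([[c,s,0],[-s,c,0],[0,0,1]])+[p[0],p[1],0]
    def proj(n,X):
        c=calibration(n); q=(X@c["R"].T+c["t"])@c["intrinsics"].T; return q[:,:2]/q[:,2:]
    def res(p):
        X=pts(p); return np.concatenate([proj("top",X[:7])-T, proj("scene",X[[0,1,2,3,7]])-S]).ravel()
    r=least_squares(res,[.6,0,0,0.02],loss="soft_l1"); return r.x,res(r.x).reshape(-1,2),pts(r.x)
if __name__=="__main__":
    p,r,X=fit(); print(p,np.degrees(p[2]));print(r.round(2));print(X.round(4))
    o=get_obs();q=o["tool_rot"];print(Ro.from_quat(q[[1,2,3,0]]).as_matrix().round(3),o["t"])
E
python3 fit.py
```

```text
[ 0.55483888  0.00312781 -0.1968289   0.01431358] -11.277465153639449
[[-0.66  0.55]
 [-0.35  0.43]
 [-0.41  0.12]
 [-0.23  0.41]
 [-0.18 -0.23]
 [-1.7  -0.45]
 [ 1.06 -0.33]
 [-0.47 -0.17]
 [-0.25 -0.07]
 [-0.26  0.37]
 [-0.5   0.65]
 [-0.47  0.71]]
[[ 0.4961  0.0294  0.071 ]
 [ 0.4882 -0.0098  0.071 ]
 [ 0.4804 -0.049   0.071 ]
 [ 0.4726 -0.0882  0.071 ]
 [ 0.6274  0.0345  0.163 ]
 [ 0.6803  0.1209  0.081 ]
 [ 0.6255 -0.1537  0.081 ]
 [ 0.6274  0.0345  0.152 ]]
[[-0.957  0.289 -0.   ]
 [ 0.289  0.957 -0.002]
 [-0.    -0.002 -1.   ]] 0.1
```

Request:
drive_tool --increments '[{"wz":-5.5,"claw":0},{"dx":-0.032,"dy":-0.0366},{"dx":-0.032,"dy":-0.0366},{"dx":-0.032,"dy":-0.0366},{"dx":-0.032,"dy":-0.0366},{"dx":-0.032,"dy":-0.0366},{"dx":-0.032,"dy":-0.0366},{"dx":-0.032,"dy":-0.0366},{"dx":-0.032,"dy":-0.0366},{"dx":-0.0164,"dy":-0.0366},{"dx":-0.0164,"dy":-0.0366},{"dx":-0.0164,"dy":-0.0366},{"dx":-0.0164,"dy":-0.0366},{"dx":-0.0164,"dy":-0.0366},{"dx":-0.0164,"dy":-0.0366},{"dx":-0.0164,"dy":-0.0366},{"dx":-0.0164,"dy":-0.0366},{"wy":-10},{"wy":-10},{}]'

```text
schema error: expected keys claw, dx, dy, dz, wx, wy, wz
```

```bash
cat > rel.py <<'E'
import sys
from fit import *
p,r,X=fit(); o=get_obs(); q=o["tool_rot"]; R=Ro.from_quat(q[[1,2,3,0]]).as_matrix()
yaw=p[2]; P=np.array([[np.cos(yaw),-np.sin(yaw),0],[np.sin(yaw),np.cos(yaw),0],[0,0,1]])
s,c=np.sin(np.radians(20)),np.cos(np.radians(20)); W=P@np.array([[-c,0,s],[0,1,0],[-s,0,-c]])
if len(sys.argv)>1: W=P@np.diag([-1,1,-1])
print("t",o["t"],"q",o["q"].round(2),"F",o["contact_force"].round(1),"w",o["gripper_width"],"gf",o["grasp_force"])
print("turn deg",np.degrees(Ro.from_matrix(R.T@W).as_rotvec()).round(2))
tip=o["eef_pos"]+R[:,2]*.025
for n,x in zip(["start","stop","menu","confirm"],X): print(n,"tip->key tool axes mm",(R.T@(x-tip)*1e3).round(1))
g=o["eef_pos"]+R[:,2]*.006; print("knob from grasp pt mm",(R.T@(X[7]-g)*1e3).round(1),"tcp",o["eef_pos"].round(4))
E
python3 rel.py
```

```text
t 0.1 q [-1.39  0.48  0.02  1.56 -0.01  1.11 -0.08] F [ 0.  -0.1 -0.2] w 0.993636195605883 gf 0.0
turn deg [ -1.05 -19.98  -5.43]
start tip->key tool axes mm [-466.4 -502.9  160.3]
stop tip->key tool axes mm [-470.2 -542.7  160.4]
menu tip->key tool axes mm [-474.1 -582.5  160.4]
confirm tip->key tool axes mm [-477.9 -622.3  160.5]
knob from grasp pt mm [-590.7 -460.2   98.2] tcp [0.1947 0.6458 0.2554]
```

Request:
drive_tool --increments '[{"claw":0,"dx":0,"dy":0,"dz":0,"wx":0,"wy":0,"wz":-5.5},{"claw":0,"dx":-0.032,"dy":-0.0366,"dz":0,"wx":0,"wy":0,"wz":0},{"claw":0,"dx":-0.032,"dy":-0.0366,"dz":0,"wx":0,"wy":0,"wz":0},{"claw":0,"dx":-0.032,"dy":-0.0366,"dz":0,"wx":0,"wy":0,"wz":0},{"claw":0,"dx":-0.032,"dy":-0.0366,"dz":0,"wx":0,"wy":0,"wz":0},{"claw":0,"dx":-0.032,"dy":-0.0366,"dz":0,"wx":0,"wy":0,"wz":0},{"claw":0,"dx":-0.032,"dy":-0.0366,"dz":0,"wx":0,"wy":0,"wz":0},{"claw":0,"dx":-0.032,"dy":-0.0366,"dz":0,"wx":0,"wy":0,"wz":0},{"claw":0,"dx":-0.032,"dy":-0.0366,"dz":0,"wx":0,"wy":0,"wz":0},{"claw":0,"dx":-0.0164,"dy":-0.0366,"dz":0,"wx":0,"wy":0,"wz":0},{"claw":0,"dx":-0.0164,"dy":-0.0366,"dz":0,"wx":0,"wy":0,"wz":0},{"claw":0,"dx":-0.0164,"dy":-0.0366,"dz":0,"wx":0,"wy":0,"wz":0},{"claw":0,"dx":-0.0164,"dy":-0.0366,"dz":0,"wx":0,"wy":0,"wz":0},{"claw":0,"dx":-0.0164,"dy":-0.0366,"dz":0,"wx":0,"wy":0,"wz":0},{"claw":0,"dx":-0.0164,"dy":-0.0366,"dz":0,"wx":0,"wy":0,"wz":0},{"claw":0,"dx":-0.0164,"dy":-0.0366,"dz":0,"wx":0,"wy":0,"wz":0},{"claw":0,"dx":-0.0164,"dy":-0.0366,"dz":0,"wx":0,"wy":0,"wz":0},{"claw":0,"dx":0,"dy":0,"dz":0,"wx":0,"wy":-10,"wz":0},{"claw":0,"dx":0,"dy":0,"dz":0,"wx":0,"wy":-10,"wz":0},{"claw":0,"dx":0,"dy":0,"dz":0,"wx":0,"wy":0,"wz":0}]'

```text
t: 2.6
eef_pos: [0.4569, -0.0037, 0.2549]
tool_rot: [0.171, 0.096, 0.98, -0.017]
contact_force: [-0.2, -0.1, 0.1]
gripper_width: 0.0
grasp_force: 0.0
```

```bash
python3 rel.py
```

```text
t 2.6 q [-0.57 -0.07  0.34  2.29  0.28  0.62  0.94] F [-0.2 -0.1  0.1] w 0.00022001556589321884 gf 0.0
turn deg [ 0.01 -0.18  0.12]
start tip->key tool axes mm [ 32.3  40.2 158.8]
stop tip->key tool axes mm [ 32.4   0.2 158.8]
menu tip->key tool axes mm [ 32.4 -39.8 158.8]
confirm tip->key tool axes mm [ 32.5 -79.8 158.8]
knob from grasp pt mm [-115.5   70.6  145. ] tcp [ 0.4569 -0.0037  0.2549]
```

Request:
drive_tool --increments '[{"claw":0,"dx":0,"dy":0,"dz":0.036,"wx":0,"wy":0,"wz":0},{"claw":0,"dx":0.008,"dy":0,"dz":0.036,"wx":0,"wy":0,"wz":0},{"claw":0,"dx":0.012,"dy":0,"dz":0.036,"wx":0,"wy":0,"wz":0},{"claw":0,"dx":0.0125,"dy":0,"dz":0.036,"wx":0,"wy":0,"wz":0},{"claw":0,"dx":0,"dy":0,"dz":0,"wx":0,"wy":0,"wz":0},{"claw":0,"dx":0,"dy":0,"dz":0,"wx":0,"wy":0,"wz":0}]'

```text
t: 3.35
eef_pos: [0.4804, -0.0075, 0.1112]
tool_rot: [0.174, 0.097, 0.98, -0.017]
contact_force: [0.1, -0.1, 1.0]
gripper_width: -0.001
grasp_force: 0.0
```

```bash
python3 rel.py; python3 - <<'E'
from station import *
import cv2,numpy as np
a=read_camera("top")[0][185:285,270:400,::-1]; b=read_camera("scene")[0][200:300,255:385,::-1]
cv2.imwrite("pics/c1.png",np.vstack([cv2.resize(i,None,fx=3,fy=3,interpolation=cv2.INTER_CUBIC) for i in (a,b)]))
E
```

```text
t 3.35 q [-0.45  0.28  0.29  2.38  0.3   0.17  0.9 ] F [ 0.1 -0.1  1. ] w -0.0006539973053885558 gf 0.0
turn deg [ 0.02  0.13 -0.04]
start tip->key tool axes mm [ 6.2 39.3 15.6]
stop tip->key tool axes mm [ 6.2 -0.7 15.6]
menu tip->key tool axes mm [  6.2 -40.7  15.5]
confirm tip->key tool axes mm [  6.1 -80.7  15.5]
knob from grasp pt mm [-141.6   70.1    2.5] tcp [ 0.4804 -0.0075  0.1112]
```

View pics/c1.png

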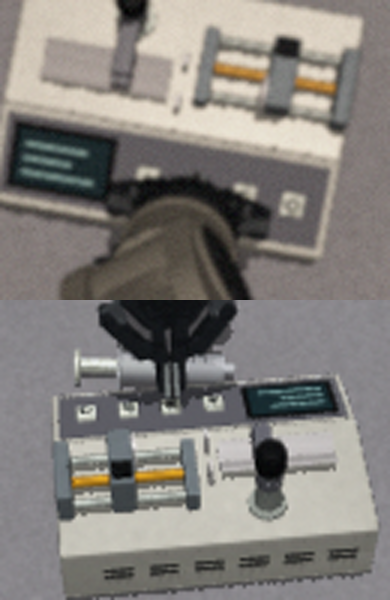

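The fingers hover over the stop key (scene half of the picture, about (170,400)), but joint 6 is at its limit with the 20° tilt. I'll reduce the tilt to 11°.

Request:
drive_tool --increments '[{"claw":0,"dx":0,"dy":0,"dz":0,"wx":0,"wy":9,"wz":0},{"claw":0,"dx":0,"dy":0,"dz":0,"wx":0,"wy":0,"wz":0},{"claw":0,"dx":0,"dy":0,"dz":0,"wx":0,"wy":0,"wz":0}]'

```text
t: 3.82
eef_pos: [0.4792, -0.01, 0.1088]
tool_rot: [0.122, 0.099, 0.987, -0.016]
contact_force: [-0.3, 0.3, -0.9]
gripper_width: -0.001
grasp_force: 0.0
```

```bash
python3 rel.py
```

```text
t 3.825 q [-0.24  0.29  0.08  2.31  0.23  0.32  1.  ] F [-0.3  0.3 -0.9] w -0.000581487499833165 gf 0.0
turn deg [-0.5  -5.85 -0.1 ]
start tip->key tool axes mm [ 0.8 42.3 13.5]
stop tip->key tool axes mm [ 0.7  2.3 13.8]
menu tip->key tool axes mm [  0.6 -37.7  14.2]
confirm tip->key tool axes mm [  0.5 -77.7  14.5]
knob from grasp pt mm [-142.9   72.9  -15.1] tcp [ 0.4792 -0.01    0.1088]
```

Request:
drive_tool --increments '[{"claw":0,"dx":0.0005,"dy":0.002,"dz":0.004,"wx":-0.4,"wy":2,"wz":0},{"claw":0,"dx":0,"dy":0,"dz":0,"wx":0,"wy":0,"wz":0},{"claw":0,"dx":0,"dy":0,"dz":0,"wx":0,"wy":0,"wz":0}]'

```text
t: 4.2
eef_pos: [0.4793, -0.0073, 0.1041]
tool_rot: [0.104, 0.098, 0.99, -0.011]
contact_force: [-0.5, -0.3, -0.1]
gripper_width: -0.001
grasp_force: 0.0
```

```bash
python3 rel.py
```

```text
t 4.2 q [-0.2   0.31  0.04  2.28  0.18  0.36  1.05] F [-0.5 -0.3 -0.1] w -0.0010211421007305906 gf 0.0
turn deg [-0.13 -7.98  0.01]
start tip->key tool axes mm [-2.1 39.4  9.2]
stop tip->key tool axes mm [-2.1 -0.6  9.3]
menu tip->key tool axes mm [ -2.1 -40.6   9.4]
confirm tip->key tool axes mm [ -2.1 -80.6   9.5]
knob from grasp pt mm [-144.    69.9  -24.5] tcp [ 0.4793 -0.0073  0.1041]
```

Request:
drive_tool --increments '[{"claw":0,"dx":-0.001,"dy":0,"dz":0.005,"wx":0,"wy":0,"wz":0},{"claw":0,"dx":-0.0007,"dy":0,"dz":0.005,"wx":0,"wy":0,"wz":0},{"claw":0,"dx":0,"dy":0,"dz":0,"wx":0,"wy":0,"wz":0}]'

```text
t: 4.58
eef_pos: [0.4836, -0.0082, 0.0944]
tool_rot: [0.104, 0.098, 0.99, -0.011]
contact_force: [-0.8, 0.6, 3.7]
gripper_width: 0.004
grasp_force: 1.7
```

```bash
python3 rel.py
```

```text
t 4.575 q [-0.19  0.34  0.04  2.28  0.18  0.33  1.05] F [-0.8  0.6  3.7] w 0.0037742837604749567 gf 1.6505981655791402
turn deg [-0.1  -8.03 -0.03]
start tip->key tool axes mm [ 0.1 39.4 -1.2]
stop tip->key tool axes mm [ 0.1 -0.6 -1.1]
menu tip->key tool axes mm [  0.1 -40.6  -1. ]
confirm tip->key tool axes mm [  0.  -80.6  -1. ]
knob from grasp pt mm [-141.7   70.1  -34.9] tcp [ 0.4836 -0.0082  0.0944]
```

Request:
drive_tool --increments '[{"claw":0,"dx":-0.0003,"dy":0,"dz":0.002,"wx":0,"wy":0,"wz":0},{"claw":0,"dx":0,"dy":0,"dz":0,"wx":0,"wy":0,"wz":0},{"claw":0,"dx":0,"dy":0,"dz":0,"wx":0,"wy":0,"wz":0}]'

```text
t: 4.95
eef_pos: [0.4842, -0.0083, 0.0929]
tool_rot: [0.104, 0.098, 0.99, -0.011]
contact_force: [-2.9, 1.6, 4.1]
gripper_width: -0.003
grasp_force: 2.3
```

Request:
drive_tool --increments '[{"claw":0,"dx":-0.0002,"dy":0,"dz":0.0012,"wx":0,"wy":0,"wz":0},{"claw":0,"dx":0,"dy":0,"dz":0,"wx":0,"wy":0,"wz":0},{"claw":0,"dx":0,"dy":0,"dz":0,"wx":0,"wy":0,"wz":0}]'

```text
t: 5.32
eef_pos: [0.4844, -0.0084, 0.0921]
tool_rot: [0.104, 0.098, 0.99, -0.011]
contact_force: [-5.1, 2.2, 13.5]
gripper_width: -0.0
grasp_force: 7.4
```

```bash
python3 rel.py
```

```text
t 5.325 q [-0.19  0.34  0.04  2.28  0.18  0.33  1.05] F [-5.1  2.2 13.5] w -0.00046089302501222914 gf 7.423036526888609
turn deg [-0.09 -8.02 -0.04]
start tip->key tool axes mm [ 0.5 39.4 -3.5]
stop tip->key tool axes mm [ 0.5 -0.6 -3.5]
menu tip->key tool axes mm [  0.4 -40.6  -3.4]
confirm tip->key tool axes mm [  0.4 -80.6  -3.4]
knob from grasp pt mm [-141.3   70.1  -37.3] tcp [ 0.4844 -0.0084  0.0921]
```

Request:
drive_tool --increments '[{"claw":0,"dx":0.0011,"dy":0,"dz":-0.0066,"wx":0,"wy":0,"wz":0},{"claw":0,"dx":0.0011,"dy":0,"dz":-0.0066,"wx":0,"wy":0,"wz":0},{"claw":0,"dx":0,"dy":-0.02,"dz":0,"wx":0,"wy":0,"wz":0},{"claw":0,"dx":0,"dy":-0.0206,"dz":0,"wx":0,"wy":0,"wz":0},{"claw":0,"dx":0,"dy":0,"dz":0,"wx":0,"wy":0,"wz":0},{"claw":0,"dx":0,"dy":0,"dz":0,"wx":0,"wy":0,"wz":0}]'

```text
t: 6.08
eef_pos: [0.472, -0.0469, 0.1043]
tool_rot: [0.104, 0.098, 0.99, -0.011]
contact_force: [1.2, -0.3, -0.1]
gripper_width: -0.007
grasp_force: 0.0
```

```bash
python3 rel.py
```

```text
t 6.075 q [-0.08  0.3   0.01  2.29  0.15  0.35  1.17] F [ 1.2 -0.3 -0.1] w -0.0068845869476030835 gf 0.0
turn deg [-0.08 -8.01 -0.05]
start tip->key tool axes mm [-1.5 79.6  9.2]
stop tip->key tool axes mm [-1.5 39.6  9.3]
menu tip->key tool axes mm [-1.5 -0.4  9.3]
confirm tip->key tool axes mm [ -1.6 -40.4   9.4]
knob from grasp pt mm [-143.3  110.4  -24.5] tcp [ 0.472  -0.0469  0.1043]
```

Request:
drive_tool --increments '[{"claw":0,"dx":-0.0009,"dy":0,"dz":0.005,"wx":0,"wy":0,"wz":0},{"claw":0,"dx":-0.0007,"dy":0,"dz":0.005,"wx":0,"wy":0,"wz":0},{"claw":0,"dx":-0.0005,"dy":0,"dz":0.0032,"wx":0,"wy":0,"wz":0},{"claw":0,"dx":0,"dy":0,"dz":0,"wx":0,"wy":0,"wz":0},{"claw":0,"dx":0,"dy":0,"dz":0,"wx":0,"wy":0,"wz":0}]'

```text
t: 6.7
eef_pos: [0.4767, -0.0476, 0.0922]
tool_rot: [0.104, 0.098, 0.99, -0.011]
contact_force: [-5.3, 2.5, 14.4]
gripper_width: 0.004
grasp_force: 8.1
```

```bash
python3 rel.py
```

```text
t 6.7 q [-0.08  0.34  0.02  2.29  0.16  0.32  1.16] F [-5.3  2.5 14.4] w 0.004024317446520894 gf 8.101766584441066
turn deg [-0.06 -8.    0.  ]
start tip->key tool axes mm [ 0.6 79.3 -3.5]
stop tip->key tool axes mm [ 0.6 39.3 -3.5]
menu tip->key tool axes mm [ 0.6 -0.7 -3.4]
confirm tip->key tool axes mm [  0.6 -40.7  -3.4]
knob from grasp pt mm [-141.3  110.   -37.2] tcp [ 0.4767 -0.0476  0.0922]
```

The menu key bottomed out with the same force and depth as stop. Next is confirm.

Request:
drive_tool --increments '[{"claw":0,"dx":0.0011,"dy":0,"dz":-0.0066,"wx":0,"wy":0,"wz":0},{"claw":0,"dx":0.001,"dy":0,"dz":-0.0066,"wx":0,"wy":0,"wz":0},{"claw":0,"dx":0,"dy":-0.02,"dz":0,"wx":0,"wy":0,"wz":0},{"claw":0,"dx":0,"dy":-0.0206,"dz":0,"wx":0,"wy":0,"wz":0},{"claw":0,"dx":0,"dy":0,"dz":0,"wx":0,"wy":0,"wz":0},{"claw":0,"dx":0,"dy":0,"dz":0,"wx":0,"wy":0,"wz":0}]'

```text
t: 7.45
eef_pos: [0.4639, -0.0867, 0.1042]
tool_rot: [0.104, 0.098, 0.99, -0.011]
contact_force: [0.4, -0.2, -0.1]
gripper_width: 0.002
grasp_force: 0.0
```

```bash
python3 rel.py
```

```text
t 7.45 q [ 0.04  0.3  -0.02  2.3   0.12  0.34  1.29] F [ 0.4 -0.2 -0.1] w 0.0018188329104180383 gf 0.0
turn deg [-0.08 -8.02 -0.05]
start tip->key tool axes mm [ -1.6 120.2   9.2]
stop tip->key tool axes mm [-1.6 80.2  9.2]
menu tip->key tool axes mm [-1.7 40.2  9.3]
confirm tip->key tool axes mm [-1.7  0.2  9.3]
knob from grasp pt mm [-143.4  151.   -24.6] tcp [ 0.4639 -0.0867  0.1042]
```

Request:
drive_tool --increments '[{"claw":0,"dx":-0.0009,"dy":0,"dz":0.005,"wx":0,"wy":0,"wz":0},{"claw":0,"dx":-0.0007,"dy":0,"dz":0.005,"wx":0,"wy":0,"wz":0},{"claw":0,"dx":-0.0005,"dy":0,"dz":0.0032,"wx":0,"wy":0,"wz":0},{"claw":0,"dx":0,"dy":0,"dz":0,"wx":0,"wy":0,"wz":0},{"claw":0,"dx":0,"dy":0,"dz":0,"wx":0,"wy":0,"wz":0}]'

```text
t: 8.07
eef_pos: [0.4687, -0.0874, 0.0923]
tool_rot: [0.104, 0.098, 0.99, -0.011]
contact_force: [-5.9, 2.9, 15.1]
gripper_width: -0.0
grasp_force: 8.5
```

Request:
drive_tool --increments '[{"claw":0,"dx":0.0011,"dy":0,"dz":-0.0066,"wx":0,"wy":0,"wz":0},{"claw":0,"dx":0.001,"dy":0,"dz":-0.0066,"wx":0,"wy":0,"wz":0},{"claw":0,"dx":0,"dy":0,"dz":-0.03,"wx":0,"wy":0,"wz":0},{"claw":0,"dx":0,"dy":0,"dz":-0.04,"wx":0,"wy":0,"wz":0},{"claw":0,"dx":0,"dy":0,"dz":-0.04,"wx":0,"wy":0,"wz":0},{"claw":0,"dx":0,"dy":0,"dz":-0.02,"wx":0,"wy":0,"wz":0},{"claw":0.08,"dx":0,"dy":0,"dz":0,"wx":0,"wy":6,"wz":0},{"claw":0.08,"dx":0,"dy":0,"dz":0,"wx":0,"wy":6,"wz":0},{"claw":0.08,"dx":0,"dy":0,"dz":0,"wx":0,"wy":0,"wz":0}]'

```text
t: 9.2
eef_pos: [0.4385, -0.0819, 0.2313]
tool_rot: [0.0, 0.099, 0.995, -0.001]
contact_force: [0.3, -0.3, 0.1]
gripper_width: 0.633
grasp_force: 0.0
```

```bash
python3 rel.py v
```

```text
t 9.2 q [ 0.07  0.13 -0.03  2.1   0.01  0.91  1.41] F [ 0.3 -0.3  0.1] w 0.6325624022576218 gf 0.0
turn deg [-0.08  0.02 -0.1 ]
start tip->key tool axes mm [-34.4 120.8 135.1]
stop tip->key tool axes mm [-34.5  80.8 135.2]
menu tip->key tool axes mm [-34.5  40.8 135.2]
confirm tip->key tool axes mm [-34.6   0.8 135.3]
knob from grasp pt mm [-162.2  151.6   73.1] tcp [ 0.4385 -0.0819  0.2313]
```

Request:
drive_tool --increments '[{"claw":0.075,"dx":-0.027,"dy":0.02525,"dz":0,"wx":0,"wy":0,"wz":0},{"claw":0.075,"dx":-0.027,"dy":0.02525,"dz":0,"wx":0,"wy":0,"wz":0},{"claw":0.075,"dx":-0.027,"dy":0.02525,"dz":0,"wx":0,"wy":0,"wz":0},{"claw":0.075,"dx":-0.027,"dy":0.02525,"dz":0,"wx":0,"wy":0,"wz":0},{"claw":0.075,"dx":-0.027,"dy":0.02525,"dz":0,"wx":0,"wy":0,"wz":0},{"claw":0.075,"dx":-0.027,"dy":0.02525,"dz":0,"wx":0,"wy":0,"wz":0},{"claw":0.075,"dx":0,"dy":0,"dz":0,"wx":0,"wy":0,"wz":0},{"claw":0.075,"dx":0,"dy":0,"dz":0.02,"wx":0,"wy":0,"wz":0},{"claw":0.075,"dx":0,"dy":0,"dz":0,"wx":0,"wy":0,"wz":0}]'

```text
t: 10.32
eef_pos: [0.6238, 0.034, 0.2095]
tool_rot: [-0.002, 0.099, 0.995, -0.001]
contact_force: [-0.5, 0.1, 0.8]
gripper_width: 0.878
grasp_force: 0.0
```

```bash
python3 rel.py v; python3 - <<'E'
from station import *
import cv2,numpy as np
a=read_camera("top")[0][135:235,260:390,::-1]; b=read_camera("scene")[0][200:300,275:405,::-1]
cv2.imwrite("pics/c2.png",np.vstack([cv2.resize(i,None,fx=3,fy=3,interpolation=cv2.INTER_CUBIC) for i in (a,b)]))
E
```

```text
t 10.325 q [-0.1   0.44 -0.07  1.72  0.04  0.98  1.18] F [-0.5  0.1  0.8] w 0.8779310833282408 gf 0.0
turn deg [-0.18 -0.2  -0.11]
start tip->key tool axes mm [123.9 -29.3 114. ]
stop tip->key tool axes mm [123.8 -69.3 114.2]
menu tip->key tool axes mm [ 123.7 -109.3  114.3]
confirm tip->key tool axes mm [ 123.7 -149.3  114.4]
knob from grasp pt mm [-3.6  1.4 51.5] tcp [0.6238 0.034  0.2095]
```

View pics/c2.png

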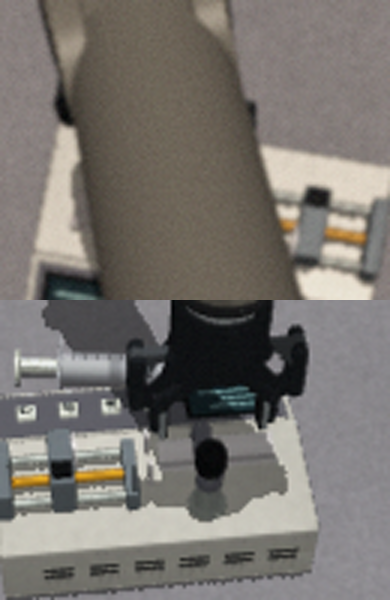

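The open fingers straddle the knob (scene half, knob about (210,460), between fingertips about (165,415) and (262,415)). I'll descend and grip.

Request:
drive_tool --increments '[{"claw":0.075,"dx":-0.0036,"dy":0.0014,"dz":0,"wx":0,"wy":0,"wz":0},{"claw":0.075,"dx":0,"dy":0,"dz":0.016,"wx":0,"wy":0,"wz":0},{"claw":0.075,"dx":0,"dy":0,"dz":0.016,"wx":0,"wy":0,"wz":0},{"claw":0.075,"dx":0,"dy":0,"dz":0.0165,"wx":0,"wy":0,"wz":0},{"claw":0.075,"dx":0,"dy":0,"dz":0,"wx":0,"wy":0,"wz":0},{"claw":0.04,"dx":0,"dy":0,"dz":0,"wx":0,"wy":0,"wz":0},{"claw":0.04,"dx":0,"dy":0,"dz":0,"wx":0,"wy":0,"wz":0},{"claw":0.04,"dx":0,"dy":0,"dz":0,"wx":0,"wy":0,"wz":0}]' --newtons 70

```text
t: 11.42
eef_pos: [0.6301, 0.0356, 0.1632]
tool_rot: [0.0, 0.099, 0.995, -0.001]
contact_force: [-0.3, -0.7, 1.0]
gripper_width: 0.466
grasp_force: 0.0
```

```bash
python3 rel.py v
```

```text
t 11.425 q [-0.1   0.5  -0.07  1.74  0.05  0.9   1.18] F [-0.3 -0.7  1. ] w 0.46560466114667937 gf 0.0
turn deg [-0.06  0.03 -0.08]
start tip->key tool axes mm [130.3 -32.3  67.1]
stop tip->key tool axes mm [130.3 -72.3  67.2]
menu tip->key tool axes mm [ 130.2 -112.3   67.2]
confirm tip->key tool axes mm [ 130.2 -152.3   67.3]
knob from grasp pt mm [ 2.5 -1.5  5.2] tcp [0.6301 0.0356 0.1632]
```

Request:
drive_tool --increments '[{"claw":0.04,"dx":0.0025,"dy":-0.0015,"dz":0.0025,"wx":0,"wy":0,"wz":0},{"claw":0.04,"dx":0,"dy":0,"dz":0,"wx":0,"wy":0,"wz":0},{"claw":0.015,"dx":0,"dy":0,"dz":0,"wx":0,"wy":0,"wz":0},{"claw":0.015,"dx":0,"dy":0,"dz":0,"wx":0,"wy":0,"wz":0},{"claw":0.015,"dx":0,"dy":0,"dz":0,"wx":0,"wy":0,"wz":0},{"claw":0.015,"dx":0,"dy":0,"dz":0,"wx":0,"wy":0,"wz":0},{"claw":0.015,"dx":0,"dy":0,"dz":0,"wx":0,"wy":0,"wz":0}]' --newtons 70

```text
t: 12.3
eef_pos: [0.6272, 0.0355, 0.1605]
tool_rot: [-0.0, 0.099, 0.995, -0.0]
contact_force: [-3.1, 4.9, 5.2]
gripper_width: 0.279
grasp_force: 68.9
```

```bash
python3 rel.py v
```

```text
t 12.3 q [-0.1   0.5  -0.07  1.75  0.05  0.89  1.18] F [-3.1  4.9  5.2] w 0.27851343538294515 gf 68.85990936309099
turn deg [-0.02 -0.   -0.04]
start tip->key tool axes mm [127.4 -31.7  64.6]
stop tip->key tool axes mm [127.4 -71.7  64.6]
menu tip->key tool axes mm [ 127.4 -111.7   64.6]
confirm tip->key tool axes mm [ 127.4 -151.7   64.6]
knob from grasp pt mm [-0.3 -0.9  2.5] tcp [0.6272 0.0355 0.1605]
```

Request:
drive_tool --increments '[{"claw":0.015,"dx":0,"dy":0,"dz":-0.005,"wx":0,"wy":0,"wz":0},{"claw":0.015,"dx":0,"dy":0,"dz":-0.005,"wx":0,"wy":0,"wz":0},{"claw":0.015,"dx":0,"dy":0,"dz":-0.005,"wx":0,"wy":0,"wz":0},{"claw":0.015,"dx":0,"dy":0,"dz":-0.005,"wx":0,"wy":0,"wz":0},{"claw":0.015,"dx":0,"dy":0,"dz":0,"wx":0,"wy":0,"wz":0},{"claw":0.015,"dx":0,"dy":0,"dz":0,"wx":0,"wy":0,"wz":0},{"claw":0.015,"dx":0,"dy":0,"dz":0,"wx":0,"wy":0,"wz":0}]' --newtons 70

```text
t: 13.18
eef_pos: [0.6271, 0.0355, 0.1786]
tool_rot: [-0.0, 0.098, 0.995, -0.0]
contact_force: [4.6, 3.8, -8.2]
gripper_width: 0.279
grasp_force: 69.0
```

Request:
drive_tool --increments '[{"claw":0.015,"dx":0,"dy":0,"dz":-0.004,"wx":0,"wy":0,"wz":0},{"claw":0.015,"dx":0,"dy":0,"dz":-0.004,"wx":0,"wy":0,"wz":0},{"claw":0.015,"dx":0,"dy":0,"dz":-0.004,"wx":0,"wy":0,"wz":0},{"claw":0.015,"dx":0,"dy":0,"dz":0,"wx":0,"wy":0,"wz":0},{"claw":0.015,"dx":0,"dy":0,"dz":0,"wx":0,"wy":0,"wz":0},{"claw":0.015,"dx":0,"dy":0,"dz":0,"wx":0,"wy":0,"wz":0},{"claw":0.015,"dx":0,"dy":0,"dz":0,"wx":0,"wy":0,"wz":0}]' --newtons 70

```text
t: 14.05
eef_pos: [0.6271, 0.0355, 0.1902]
tool_rot: [-0.001, 0.098, 0.995, -0.0]
contact_force: [4.7, 4.6, -10.6]
gripper_width: 0.277
grasp_force: 69.1
```

```bash
python3 rel.py v|head -1; python3 - <<'E'
from station import *
import cv2,numpy as np
p,d=read_camera("scene"); 
cv2.imwrite("pics/c3.png",cv2.resize(p[205:285,305:395,::-1],None,fx=7,fy=7,interpolation=cv2.INTER_CUBIC))
c=calibration("scene")
from fit import fit
X=fit()[2][7]
for z in (.116,.136,.152,.182):
    q=c["intrinsics"]@(c["R"]@np.array([X[0],X[1],z])+c["t"]);u=q[:2]/q[2];print(z,u.round(1),((u-[305,205]+.5)*7).round())
E
```

```text
t 14.05 q [-0.1   0.47 -0.07  1.73  0.04  0.94  1.18] F [  4.7   4.6 -10.6] w 0.2767694002998615 gf 69.10418763756752
0.116 [343.8 261. ] [275. 395.]
0.136 [344.1 256.6] [277. 364.]
0.152 [344.4 253. ] [280. 339.]
0.182 [345.1 246. ] [284. 290.]
```

View pics/c3.png

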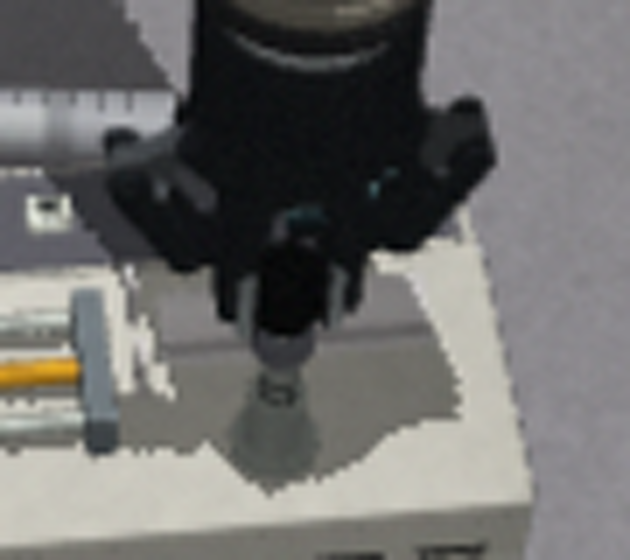

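The rod shows the thin ring at about (277,383) and the broad ring at about (277,398), which is at the predicted rim row of 395. The TCP rose 29.7 mm and the pull is about 10.6 N, which matches a 30 mm draw with no slip. I'll hand it in.

```bash
python3 -c "
from station import *
o=get_obs();print(o['eef_pos'],o['contact_force'],o['grasp_force'])
print(hand_in())"
```

```text
[0.62712685 0.03553052 0.19018092] [  4.82076435   5.62069926 -10.32036578] 69.10440344363451
the job is handed in; nothing more can be done
None
```

I pressed stop, menu and confirm in order, then drew the clamp up about 30 mm, so the broad ring is at the sleeve's rim, and handed the job in with it held steady at 69 N grip; no verdict was returned.

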